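# Put the young cheeses in their ripening trays

## Robot

A 6-joint arm with a two-finger parallel gripper is mounted at the origin on the work surface. World frame = base frame: x ahead of the robot, y to its left, z up, the work surface at z = 0. Lengths are in m, angles in rad, forces in N, time in s.
With the tool pointing down it reaches from about 0.35 to 0.975 m from the base axis. Payload 4.9 kg.
Tool frame: the origin (TCP) lies at the very end of the fingers, on their centre line; the grasp point (between the pads) lies 19 mm behind it; z points along the fingers, y is the line along which they close (so a half turn about z gives the same grasp; the last joint's range is limited). The gripper opens to 85 mm and grips with 20 to 120 N. Pads are 22 mm wide; open, the fingers measure 114 mm over their backs; the gripper's body (76 mm by 85 mm) begins 54 mm behind the grasp point. The pads swing forward as they close: fully open they stand 13 mm farther back than shut.
Start: joints at [1.067, 0.053, 1.613, -0, 1.476, -0.119], TCP at [0.235, 0.579, 0.231] pointing down, gripper open.
Joint ranges: [-3.01, 3.01], [-1.01, 2.22], [0.06, 2.58], [-1.02, 4.17], [0.09, 2.62], [-3.14, 3.14]. Speed limits (rad/s): [2.57, 2.57, 3.14, 3.14, 3.14, 3.14].

## Interface

Orientations are given as a unit quaternion [w, x, y, z].
In Python, from plant import * gives the robot as it stands.
- The arm moves only by the tool jog_arm, never from a script. Its argument "moves" is a list that holds one entry, the list of rows, each a list of 7 numbers: the finger opening in cm, from 0 to 8.54, then the shift along the tool's x, y, z in cm, then the turn, a rotation vector about the tool's x, y, z in rad. A call has 1 to 20 rows; each row shifts and turns the commanded pose from where the row before left it, along the tool's axes as they then stand; what a row does not reach is not made up. A row lasts 1/12 s, in which the tool goes at most 41.7 mm and 7.16 degrees, less where a joint would pass 70% of its speed; a pose out of reach is approached as far as the arm can. A call is refused whole if a number of a shift passes 4.17 or a number of a turn 0.125, either way. A call with a gripper value outside its range is refused whole. The fingers move at their own pace and stop on an object; the grip force is fixed at half the most. Time passes only in rows, so rows that do not move let the fingers close. It gives the time, the measured TCP pose, the force, the opening and the grip force at its end, in the units of the state.
- state(): the state, without advancing time (a new reading comes with each control period).
- grab_frame(name): name is "scene" or "top" or "wrist"; returns a dict with "color" (400x640x3 uint8, blue, green, red), "depth" (400x640 float32, m along the optical axis (not along the pixel's ray), 0 where there is no reading), "fx", "fy", "cx", "cy" (pixels), "R" (3x3) and "t" (3): a world point X has camera coordinates R X + t. Camera axes: x right, y down, z forward; pixel columns grow to the right and rows downward; lengths in m; the calibration is good to about 2 mm. A picture is of the moment at which its call begins.
- job_done(): hands the job in; it is judged then, once.
Trained networks look in a picture, given as the dict that the camera call returned (one of the last four; its "shot" number tells which), for a name from the list of things; names that differ only in an ending like _2 or _b are one class to them, and where a whole thing is asked for, a point or a joint stands for the part that bears it (a point fixed in the world has none). Each returns a list of dicts, best first, with "p" (0 to 1); they miss things now and then, are a little off and sometimes report something else, mostly with a low value. They report only what shows in the picture. A call takes as long as a camera call.
- recognise(name, picture): "rect" ([centre column, centre row, width, height] in pixels, round what is visible of it).
- regions_of(name, picture): "pixels" (400x640 bool, what is visible of it) and "rect" ([centre column, centre row, width, height] in pixels, round what is visible of it).
The state is a dict: "time": time; "joint_pos": joint angles; "joint_vel": joint speeds; "joint_efforts": joint torques, N m; "tool_pos": TCP position; "tool_rot": TCP orientation; "contact_force": force on the tool from outside, world axes, zero at the start; "ft_torque": the same for the moment, N m; "gripper_width": opening from 0.0 (shut) to 1.0 (fully open); "grasp_force": force on a finger pad.
Only numpy, scipy, OpenCV 4.12 (cv2) and the standard library are available. Lean on these libraries where they do the work, as an engineer would, in place of code of your own. Each camera call takes 0.05 s, during which the arm holds its last target. There are 200 camera calls.

## Task

Put each of the four small cheeses into the wooden tray whose recess has its shape and size, lying flat down in the recess with the same side up as now. Set them down gently without dropping them, let go, and leave the salt jar and the brush where they are.

Things in the scene. Friction and masses are not known exactly. Their poses are not given: they have to be found in the camera images.
- cheese_large_round: Large round cheese: upright drum 64 mm in diameter, 38 mm high; pale yellow rind like the other cheeses, loose, 45 to 200 g, standing on the table. Origin: centre of its underside; z up.
- cheese_small_round: Small round cheese: upright drum 42 mm in diameter, 40 mm high; pale yellow rind like the other cheeses, loose, 45 to 200 g, standing on the table. Origin: centre of its underside; z up.
- cheese_square: Square cheese: 56 x 56 mm in plan, 38 mm high; pale yellow rind like the other cheeses, loose, 45 to 200 g, standing on the table. Origin: centre of its underside; z up, x and y square to its sides.
- cheese_brick: Brick-shaped cheese: 92 mm long (along its x), 44 mm wide (along its y), 38 mm high; pale yellow rind like the other cheeses, loose, 45 to 200 g, standing on the table. Origin: centre of its underside; z up.
- tray_large_round: Tray of the large round cheese: block 100 x 100 mm with a round recess 80 mm in diameter; pale wood, fixed to the table, 14 mm high, its recess floor stained mid-brown and 7 mm above the table (so the rim stands 7 mm over that floor). Origin: centre of its underside, on the table, below the recess's centre; z up.
- tray_small_round: Tray of the small round cheese: block 82 x 82 mm with a round recess 58 mm in diameter; pale wood, fixed to the table, 14 mm high, its recess floor stained mid-brown and 7 mm above the table (so the rim stands 7 mm over that floor). Origin: centre of its underside, on the table, below the recess's centre; z up.
- tray_square: Tray of the square cheese: block 96 x 96 mm with a square recess 72 x 72 mm, x and y square to its sides; pale wood, fixed to the table, 14 mm high, its recess floor stained mid-brown and 7 mm above the table (so the rim stands 7 mm over that floor). Origin: centre of its underside, on the table, below the recess's centre; z up.
- tray_brick: Tray of the brick cheese: block 128 (along its x) x 80 mm (along its y) with an oblong recess 108 x 60 mm; pale wood, fixed to the table, 14 mm high, its recess floor stained mid-brown and 7 mm above the table (so the rim stands 7 mm over that floor). Origin: centre of its underside, on the table, below the recess's centre; z up.
- salt_jar: Bystander: glass jar with a steel lid, 56 mm in diameter, 62 mm high, loose, on the far left of the work. Origin: centre of its underside. Leave alone.
- brush: Bystander: rind brush lying on the far side of the work, pointing away from the robot, loose, 200 mm long, 42 mm wide, 20 mm high; origin on the table at mid-length. Its x runs along its handle towards the bristles. Leave alone.

How it is judged:
By the outcome, as a careful person would: the job done as asked, in the order asked, and still so for the second after the job is handed in, with the robot touching nothing.
It also fails if it takes over 104 s, if anything falls off the work surface, if the arm or the gripper's body presses on something with over 40 N, if the wrist force passes 120 N, or if a joint passes its speed limit or range.

## Working session

There is one attempt and no reset: what is moved stays moved. The work goes in short steps, Python scripts to look and compute and a tool call to move; the robot and the scene stay as the last step left them, time stands still between calls to the robot, and variables do not carry over. Pictures are saved under pics/ and viewed, at most 14 in all, crops included, and the job is handed in when it is done.

Besides the shell and the picture viewer there is one more tool, called after "Call:" as name(argument=value, ...), one argument or row to a line, values as JSON. jog_arm: Moves the arm, as the interface text tells. Its arguments: {"type":"object","properties":{"moves":{"type":"array"}},"required":["moves"]}

```bash
mkdir -p pics; ls; python3 - <<'E'
from plant import *
import cv2
s=state();print(s['time'],s['tool_pos'],s['tool_rot'],s['gripper_width'])
for n in("top","scene"):
    f=grab_frame(n);cv2.imwrite(f"pics/{n}0.png",f["color"]);print(n,f["fx"],f["R"],f["t"])
E
```

```text
pics
0.0 [0.23430498 0.57874274 0.23003725] [-3.14143267e-04  1.91231271e-01  9.81544463e-01 -9.84940463e-04] 0.9995456505496297
top 463.5639515456778 [[ 0.01084907 -0.99993346  0.00392031]
 [-0.98632087 -0.0113461  -0.16444576]
 [ 0.1644793  -0.0020826  -0.98637834]] [-7.69594244e-04  5.85135656e-01  1.33482217e+00]
scene 471.7728315881982 [[ 0.37424696  0.92709251 -0.02094494]
 [ 0.63904561 -0.27420413 -0.7186326 ]
 [-0.67198209  0.2555613  -0.69507446]] [-0.22631935 -0.34281162  1.74478945]
```

View pics/top0.png

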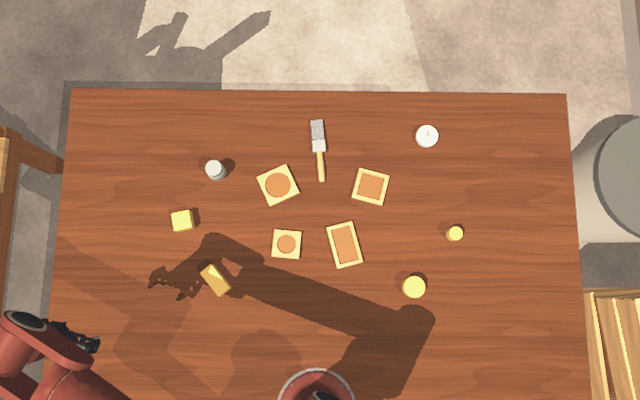

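View pics/scene0.png

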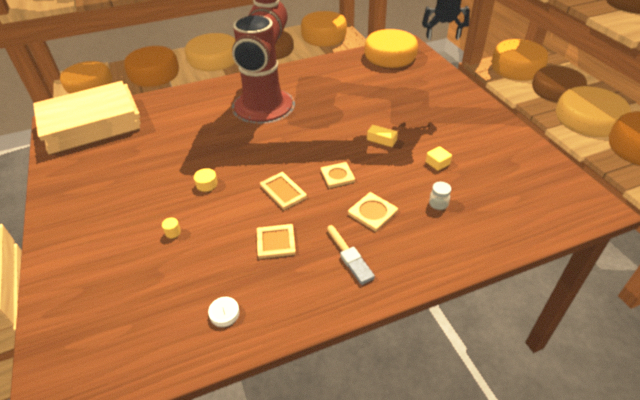

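The top view shows everything. Cheeses: square (182,220), brick (215,280), large round (414,287), small round (456,233). Trays: large round (278,185), square (371,187), small round (286,244), brick (344,245). Jar (215,170), brush (319,150).

```bash
cat > h.py <<'E'
from plant import *
import numpy as np, cv2
from scipy.spatial.transform import Rotation as Ro
def plane(f,uv,z):
    uv=np.atleast_2d(uv).astype(float)
    d=np.c_[(uv[:,0]-f["cx"])/f["fx"],(uv[:,1]-f["cy"])/f["fy"],np.ones(len(uv))]@f["R"]
    c=-f["R"].T@f["t"]; return c+d*((z-c[2])/d[:,2])[:,None]
def cloud(f):
    v,u=np.mgrid[0:400,0:640]; z=f["depth"]
    P=np.stack([(u-f["cx"])/f["fx"]*z,(v-f["cy"])/f["fy"]*z,z],-1)
    return (P-f["t"])@f["R"]
def yaw(q): R=Ro.from_quat(np.r_[q[1:],q[0]]).as_matrix(); return np.arctan2(R[1,1],R[0,1]),R
H=dict(cheese_large_round=.038,cheese_small_round=.04,cheese_square=.038,cheese_brick=.038,tray_large_round=.014,tray_small_round=.014,tray_square=.014,tray_brick=.014)
def find(f,n,k=0):
    r=regions_of(n,f)
    out=[]
    for c in r[:3]:
        m=c["pixels"]; P=cloud(f)[m&(f["depth"]>0)]; zt=np.percentile(P[:,2],90)
        q=P[abs(P[:,2]-H[n])<.008]
        if len(q)<8: out.append((c["p"],np.round(c["rect"]),zt));continue
        # top face pixels -> project on known height
        sel=m&(abs(cloud(f)[...,2]-H[n])<.008)
        v,u=np.nonzero(sel); X=plane(f,np.c_[u,v],H[n])[:,:2]
        b=cv2.minAreaRect((X*1000).astype(np.float32))
        out.append((round(float(c["p"]),2),np.round(c["rect"]),"z%.3f"%zt,np.round(X.mean(0),4),np.round(b[0],1),np.round(b[1],1),round(b[2],1)))
    return out
E
python3 - <<'E'
from h import *
f=grab_frame("top")
for n in H:
    print(n,*find(f,n),sep="\n   ")
E
```

```text
cheese_large_round
   (0.5, array([280., 184.,  44.,  43.]), np.float64(0.01556540166398285))
cheese_small_round
   (0.55, array([455., 233.,  16.,  13.]), 'z0.042', array([ 0.5118, -0.4093]), array([ 512.8, -408.6]), array([37.1, 39. ]), 44.2)
cheese_square
   (0.91, array([184., 221.,  20.,  19.]), 'z0.041', array([0.5409, 0.4073]), array([541.4, 407.4]), array([56.9, 56.2]), 14.2)
   (0.39, array([318., 150.,  15.,  62.]), np.float64(0.022290683398074503))
   (0.27, array([279., 184.,  43.,  42.]), np.float64(0.015560976123534024))
cheese_brick
   (0.97, array([214., 280.,  30.,  33.]), 'z0.041', array([0.3664, 0.3002]), array([366.1, 300.2]), array([91.9, 44.7]), 40.0)
tray_large_round
   (0.55, array([278., 186.,  36.,  44.]), 'z0.016', array([0.6572, 0.1236]), array([657.5, 124.5]), array([102.2,  98. ]), 27.0)
tray_small_round
   (0.69, array([286., 244.,  28.,  31.]), 'z0.016', array([0.4754, 0.0941]), array([475.8,  94.3]), array([82.1, 82. ]), 85.5)
tray_square
tray_brick
   (0.84, array([345., 244.,  39.,  47.]), 'z0.015', array([ 0.4759, -0.081 ]), array([476.3, -81.3]), array([127.9,  80. ]), 15.3)
   (0.37, array([217., 170.,  17.,  21.]), 'z0.064', array([0.6811, 0.302 ]), array([682.5, 305.6]), array([23.5, 53.6]), 32.9)
```

```bash
cat >> h.py <<'E'
ROI=dict(cheese_large_round=(414,287),cheese_small_round=(456,233),cheese_square=(182,220),cheese_brick=(215,280),tray_large_round=(278,185),tray_small_round=(286,244),tray_square=(371,187),tray_brick=(344,245))
def seg(f,n,uv,rad=28,lo=None,hi=None):
    Z=cloud(f)[...,2]; h=H[n]
    M=((Z>h*.62)&(Z<h+.012)).astype(np.uint8)
    k,L,st,ce=cv2.connectedComponentsWithStats(M)
    d=np.hypot(ce[:,0]-uv[0],ce[:,1]-uv[1]); d[0]=1e9; d[st[:,4]<20]=1e9
    i=d.argmin(); v,u=np.nonzero(L==i); X=plane(f,np.c_[u,v],h)[:,:2]
    b=cv2.minAreaRect((X*1000).astype(np.float32)); hull=cv2.convexHull((X*1000).astype(np.float32)); mm=cv2.moments(hull)
    return len(u),"z%.3f"%np.median(Z[L==i]),"hull",np.round([mm["m10"]/mm["m00"],mm["m01"]/mm["m00"]],1),"rect",np.round(b[0],1),np.round(b[1],1),round(b[2],1)
E
python3 - <<'E'
from h import *
f=grab_frame("top")
for n in H: print(n,*seg(f,n,ROI[n]))
g=grab_frame("scene")
for n in H:
    h=H[n]; w=seg(f,n,ROI[n])[3]/1000; p=g["R"]@np.r_[w,h]+g["t"]; uv=(p[0]/p[2]*g["fx"]+g["cx"],p[1]/p[2]*g["fy"]+g["cy"])
    print(" scene",n,np.round(uv),*seg(g,n,uv))
E
```

```text
cheese_large_round 378 z0.038 hull [ 353.3 -283.2] rect [ 352.9 -283. ] [60.6 62.9] 44.4
cheese_small_round 162 z0.039 hull [ 511.4 -408.7] rect [ 511.3 -408.5] [39.1 41.1] 44.2
cheese_square 369 z0.037 hull [541.1 406.3] rect [540.8 406.4] [58.1 57.7] 13.6
cheese_brick 490 z0.038 hull [366.1 299.8] rect [366.  299.7] [92.7 45.2] 40.7
tray_large_round 544 z0.013 hull [657.6 125. ] rect [657.2 124.3] [102.8  99.8] 25.8
tray_small_round 499 z0.013 hull [476.4  94.3] rect [476.1  94.3] [82.1 82. ] 85.5
tray_square 469 z0.013 hull [ 656.2 -161.3] rect [ 656.3 -161.1] [95.8 97.2] 75.5
tray_brick 495 z0.013 hull [476.  -81.2] rect [476.1 -81.3] [127.9  80. ] 15.2
 scene cheese_large_round [205. 175.] 305 z0.039 hull [ 360.9 -284.1] rect [ 361.6 -285.3] [62.  80.5] 77.5
 scene cheese_small_round [170. 223.] 192 z0.040 hull [ 519.2 -409.9] rect [ 518.5 -409.7] [55.2 40.1] 8.5
 scene cheese_square [438. 154.] 289 z0.038 hull [549.3 404.1] rect [550.1 404.2] [68.  69.8] 14.1
 scene cheese_brick [382. 131.] 315 z0.038 hull [373.8 298.2] rect [373.5 297.7] [95.9 62.4] 39.8
 scene tray_large_round [373. 210.] 762 z0.013 hull [658.9 125.2] rect [658.9 125.2] [105.  106.4] 25.7
 scene tray_small_round [337. 173.] 440 z0.014 hull [476.3  95.2] rect [476.8  95. ] [84.7 89.6] 85.7
 scene tray_square [275. 239.] 715 z0.013 hull [ 656.8 -160.8] rect [ 657.4 -160.9] [ 96.  103.4] 75.2
 scene tray_brick [282. 189.] 579 z0.013 hull [476.4 -80.4] rect [476.6 -80.2] [134.1  83.4] 15.3
```

```bash
cat > go.py <<'E'
import sys
from h import *
def go(x,y,z,th,sym=180):
    s=state();t,R=yaw(s["tool_rot"]);p=s["tool_pos"]
    d=(np.radians(th)-t+np.pi*sym/360)%np.radians(sym)-np.radians(sym)/2
    R2=Ro.from_rotvec([0,0,d]).as_matrix()@R
    tilt=np.cross(R[:,2],[0,0,-1])
    print("t%.1f pos"%s["time"],np.round(p*1000,1),"yaw %.1f"%np.degrees(t),"open %.3f F %.1f"%(s["gripper_width"],s["grasp_force"]),"tilt(tool)",np.round(R.T@tilt,4),"j6 %.2f"%s["joint_pos"][5])
    print("  turn z first %.3f, then shift cm"%-d,np.round(R2.T@(np.array([x,y,z])-p*1000)/10,2),"| shift if before turn",np.round(R.T@(np.array([x,y,z])-p*1000)/10,2))
if __name__=="__main__": go(*map(float,sys.argv[1:]))
E
python3 go.py 541 406.5 100 103.8
```

```text
t0.7 pos [234.6 579.3 231.4] yaw 68.0 open 0.999 F 0.0 tilt(tool) [ 0.0001 -0.      0.    ] j6 -0.12
  turn z first -0.626, then shift cm [-25.63 -24.09  13.13] | shift if before turn [-34.89  -4.52  13.14]
```

Call:
jog_arm(
  moves=[
    [[8.5,-2.9,-0.38,0.5,0,0,0],[8.5,-2.9,-0.38,0.5,0,0,0],[8.5,-2.9,-0.38,0.5,0,0,0],[8.5,-2.9,-0.38,1,0,0,0],[8.5,-2.9,-0.38,1,0,0,0],[8.5,-2.9,-0.38,1,0,0,0],[8.5,-2.9,-0.38,1,0,0,0],[8.5,-2.9,-0.38,1.5,0,0,0],[8.5,-2.9,-0.38,1.5,0,0,0],[8.5,-2.9,-0.38,1.5,0,0,0],[8.5,-2.9,-0.38,1.5,0,0,0],[8.5,-2.9,-0.38,1.5,0,0,0],[8.5,0,0,0,0,0,-0.104],[8.5,0,0,0,0,0,-0.104],[8.5,0,0,0,0,0,-0.104],[8.5,0,0,0,0,0,-0.104],[8.5,0,0,0,0,0,-0.104],[8.5,0,0,0,0,0,-0.104],[8.5,0,0,0,0,0,0]],
  ],
)

```text
time: 2.23
tool_pos: [0.5401, 0.4064, 0.1013]
tool_rot: [0.0, -0.12, 0.993, 0.0]
contact_force: [-0.5, 0.2, -0.2]
gripper_width: 0.992
grasp_force: 0.0
```

```bash
python3 go.py 541 406.5 10 103.8; python3 - <<'E'
from h import *
f=grab_frame("wrist");cv2.imwrite("pics/w1.png",f["color"])
p=f["R"]@[.541,.4065,.038]+f["t"];uv=p[:2]/p[2]*f["fx"]+[f["cx"],f["cy"]];print(uv,*seg(f,"cheese_square",uv))
E
```

```text
t2.2 pos [540.1 406.4 101.3] yaw 103.8 open 0.992 F 0.0 tilt(tool) [ 0.  0. -0.] j6 -1.28
  turn z first -0.000, then shift cm [-0.09 -0.01  9.13] | shift if before turn [-0.09 -0.01  9.13]
[326.00845386 213.55559431] 6716 z0.038 hull [541.2 407.9] rect [541.1 407.8] [56.9 54.9] 13.3
```

View pics/w1.png

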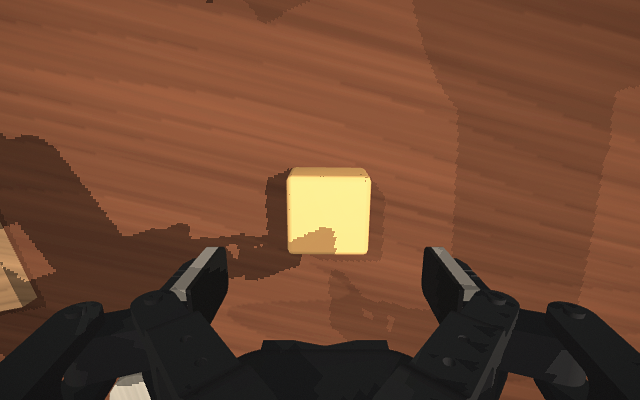

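The wrist view shows the square cheese at (329,212), square to the fingers and centred between them. Descending and closing.

Call:
jog_arm(
  moves=[
    [[8.5,-0.1,0.1,1.5,0,0,0],[8.5,0,0,2,0,0,0],[8.5,0,0,2,0,0,0],[8.5,0,0,1.5,0,0,0],[8.5,0,0,1,0,0,0],[8.5,0,0,0.7,0,0,0],[8.5,0,0,0.4,0,0,0],[8.5,0,0,0,0,0,0],[5,0,0,0,0,0,0],[5,0,0,0,0,0,0],[5,0,0,0,0,0,0],[4,0,0,0,0,0,0],[4,0,0,0,0,0,0],[4,0,0,0,0,0,0],[4,0,0,0,0,0,0],[4,0,0,0,0,0,0]],
  ],
)

```text
time: 3.62
tool_pos: [0.5419, 0.4083, 0.012]
tool_rot: [0.001, -0.119, 0.993, 0.001]
contact_force: [0.1, 0.1, 5.2]
gripper_width: 0.642
grasp_force: 66.5
```

```bash
python3 go.py 656.5 -161 60 75.3; python3 - <<'E'
from h import *
f=grab_frame("wrist");cv2.imwrite("pics/w2.png",f["color"])
E
```

```text
t3.6 pos [541.9 408.3  12. ] yaw 103.7 open 0.642 F 66.5 tilt(tool) [0.0008 0.0027 0.    ] j6 -1.27
  turn z first 0.496, then shift cm [-25.55 -52.15  -4.77] | shift if before turn [  2.34 -58.02  -4.85]
```

View pics/w2.png

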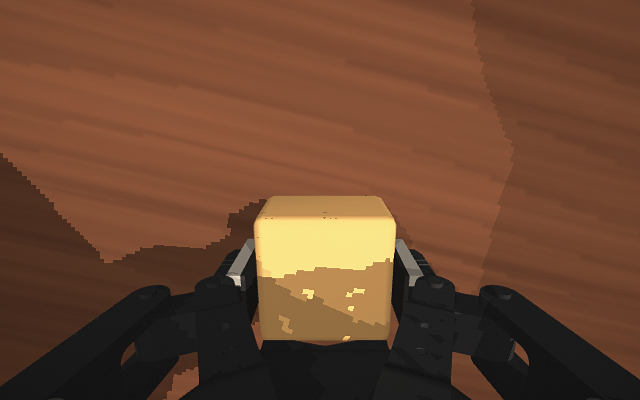

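The square is held between both pads (cheese at 258–395, 195–340). Lifting and carrying.

Call:
jog_arm(
  moves=[
    [[4,0,0,-1,0,0,0],[4,0,0,-2,0,0,0],[4,0,0,-3,0,0,0],[4,0,0,-2,0,0,0],[4,0.1,-1.5,0,0,0,0],[4,0.1,-2.5,0,0,0,0],[4,0.1,-3,0,0,0,0],[4,0.1,-3,0,0,0,0],[4,0.1,-3,0,0,0,0],[4,0.1,-3,0,0,0,0],[4,0.1,-3,0,0,0,0],[4,0.1,-3,0,0,0,0],[4,0.1,-3,0,0,0,0],[4,0.1,-3,0,0,0,0],[4,0.1,-3,0,0,0,0],[4,0.1,-3,0,0,0,0],[4,0.1,-3,0,0,0,0],[4,0.1,-3,0,0,0,0],[4,0.1,-3,0,0,0,0],[4,0.1,-3,0,0,0,0]],
  ],
)

```text
time: 5.33
tool_pos: [0.6325, -0.0451, 0.0884]
tool_rot: [-0.002, -0.119, 0.993, 0.0]
contact_force: [0.4, 0.1, -1.7]
gripper_width: 0.638
grasp_force: 65.9
```

Call:
jog_arm(
  moves=[
    [[4,0.1,-3,0,0,0,0],[4,0.1,-3,0,0,0,0],[4,0.1,-2.5,0,0,0,0],[4,0.1,-1.5,0,0,0,0],[4,0,0,0,0,0,0.083],[4,0,0,0,0,0,0.083],[4,0,0,0,0,0,0.083],[4,0,0,0,0,0,0.083],[4,0,0,0,0,0,0.083],[4,0,0,0,0,0,0.083],[4,0,0,0,0,0,0]],
  ],
)

```text
time: 6.25
tool_pos: [0.6528, -0.1408, 0.0889]
tool_rot: [-0.001, 0.13, 0.992, 0.0]
contact_force: [-0.1, 0.2, -1.5]
gripper_width: 0.639
grasp_force: 65.8
```

```bash
python3 go.py 656.5 -161 19 75.3; python3 - <<'E'
from h import *
f=grab_frame("wrist");cv2.imwrite("pics/w3.png",f["color"])
E
```

```text
t6.2 pos [ 652.8 -140.8   88.9] yaw 75.1 open 0.639 F 65.8 tilt(tool) [ 0.0003 -0.0026 -0.    ] j6 -1.63
  turn z first -0.003, then shift cm [-0.89 -1.86  6.99] | shift if before turn [-0.9  -1.86  6.99]
```

View pics/w3.png

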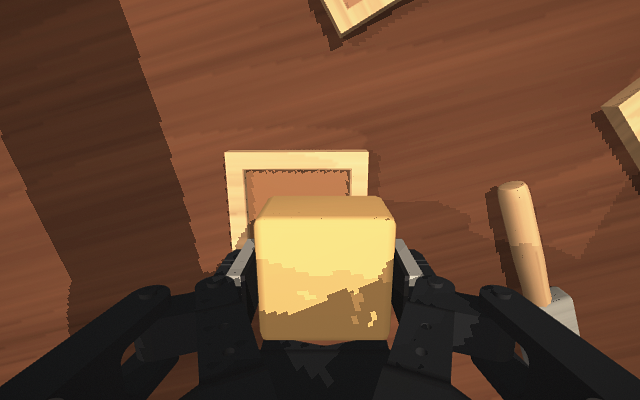

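The tray recess lies square to the cheese, up and left of it, matching the −0.9/−1.9 cm correction.

Call:
jog_arm(
  moves=[
    [[4,-0.45,-0.95,0,0,0,0],[4,-0.45,-0.9,0,0,0,0],[4,0,0,1,0,0,0],[4,0,0,1.5,0,0,0],[4,0,0,1.5,0,0,0],[4,0,0,1,0,0,0],[4,0,0,0.6,0,0,0],[4,0,0,0.4,0,0,0],[4,0,0,0.3,0,0,0],[4,0,0,0.2,0,0,0],[4,0,0,0.2,0,0,0],[4,0,0,0.1,0,0,0],[4,0,0,0,0,0,0]],
  ],
)

```text
time: 7.38
tool_pos: [0.6582, -0.1614, 0.0226]
tool_rot: [0.0, 0.129, 0.992, -0.0]
contact_force: [0.2, 0.4, -0.8]
gripper_width: 0.641
grasp_force: 65.9
```

```bash
python3 go.py 656.5 -161 19 75.3; python3 -c "
from h import *;print(state()['contact_force'])"
```

```text
t7.4 pos [ 658.2 -161.4   22.6] yaw 75.2 open 0.641 F 65.9 tilt(tool) [-0.0001  0.0006  0.    ] j6 -1.66
  turn z first -0.002, then shift cm [ 0.18 -0.    0.36] | shift if before turn [ 0.18 -0.    0.36]
[ 0.16210025  0.41817533 -0.82714006]
```

Call:
jog_arm(
  moves=[
    [[4,0.1,0,0.1,0,0,0],[4,0,0,0.1,0,0,0],[4,0,0,0.1,0,0,0],[4,0,0,0.05,0,0,0],[4,0,0,0,0,0,0]],
  ],
)

```text
time: 7.8
tool_pos: [0.6571, -0.1612, 0.0191]
tool_rot: [0.0, 0.129, 0.992, -0.0]
contact_force: [-0.9, 0.3, 0.4]
gripper_width: 0.639
grasp_force: 66.0
```

Call:
jog_arm(
  moves=[
    [[4,0,0,0.1,0,0,0],[4,0,0,0,0,0,0],[6,0,0,0,0,0,0],[7,0,0,0,0,0,0],[8.5,0,0,0,0,0,0],[8.5,0,0,0,0,0,0],[8.5,0,0,0,0,0,0],[8.5,0,0,-1,0,0,0],[8.5,0,0,-2,0,0,0],[8.5,0,0,-3,0,0,0],[8.5,0,0,-3,0,0,0],[8.5,0,0,0,0,0,0]],
  ],
)

```text
time: 8.8
tool_pos: [0.6615, -0.1627, 0.117]
tool_rot: [0.007, 0.129, 0.992, -0.001]
contact_force: [1.0, -1.4, 1.5]
gripper_width: 0.99
grasp_force: 0.0
```

```bash
python3 go.py 511.5 -408.5 100 75.3; python3 - <<'E'
from h import *
H["cheese_square"]=.045
for cam in ("top","wrist"):
    f=grab_frame(cam)
    p=f["R"]@[.6565,-.161,.045]+f["t"];uv=p[:2]/p[2]*f["fx"]+[f["cx"],f["cy"]];print(cam,uv,*seg(f,"cheese_square",uv))
cv2.imwrite("pics/w4.png",f["color"])
E
```

```text
t8.8 pos [ 661.5 -162.7  117. ] yaw 75.2 open 0.990 F 0.0 tilt(tool) [-0.0012  0.0133 -0.    ] j6 -1.66
  turn z first -0.002, then shift cm [  8.29 -27.58   1.62] | shift if before turn [  8.23 -27.6    1.62]
top [371.67220085 183.45854426] 45 z0.045 hull [ 676.1 -163.4] rect [ 676.6 -166.1] [55.4 11.5] 72.8
wrist [326.2154927  202.25898619] 6559 z0.045 hull [ 657.5 -162.2] rect [ 657.4 -162.1] [54.9 56.9] 75.2
```

View pics/w4.png

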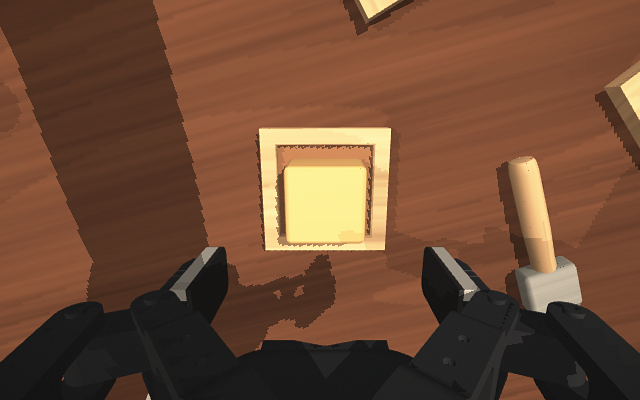

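The square lies flat in its recess at (325,203), clear of the rim all round. Next, the small round.

Call:
jog_arm(
  moves=[
    [[8.5,0.5,-1.5,0,0,0,0],[8.5,0.8,-2.6,0,0,0,0],[8.5,0.9,-3,0,0,0,0],[8.5,0.9,-3,0,0,0,0],[8.5,0.9,-3,0,0,0,0],[8.5,0.9,-3,0,0,0,0],[8.5,0.9,-3,0,0,0,0],[8.5,0.9,-3,0.4,0,0,0],[8.5,0.8,-2.5,0.4,0,0,0],[8.5,0.5,-2,0.4,0,0,0],[8.5,0.2,-1,0.5,0,0,0],[8.5,0,0,0,0,0,0],[8.5,0,0,0,0,0,0]],
  ],
)

```text
time: 9.98
tool_pos: [0.5062, -0.4063, 0.0892]
tool_rot: [-0.001, 0.13, 0.992, 0.001]
contact_force: [0.6, -0.0, 0.5]
gripper_width: 0.996
grasp_force: 0.0
```

```bash
python3 go.py 511.5 -408.5 10 75.3; python3 - <<'E'
from h import *
f=grab_frame("wrist")
n="cheese_small_round"
p=f["R"]@[.5115,-.4085,.04]+f["t"];uv=p[:2]/p[2]*f["fx"]+[f["cx"],f["cy"]];print(uv,*seg(f,n,uv))
E
```

```text
t10.0 pos [ 506.2 -406.3   89.2] yaw 75.1 open 0.996 F 0.0 tilt(tool) [ 0.0019 -0.0024 -0.    ] j6 -2.10
  turn z first -0.003, then shift cm [-0.59 -0.09  7.92] | shift if before turn [-0.59 -0.09  7.92]
[324.47083433 227.25003645] 3386 z0.039 hull [ 509.9 -411.7] rect [ 509.8 -411.6] [40.  43.4] 75.1
```

Call:
jog_arm(
  moves=[
    [[8.5,-0.55,-0.3,0.5,0,0,0],[8.5,0,0,1.5,0,0,0],[8.5,0,0,2,0,0,0],[8.5,0,0,1.5,0,0,0],[8.5,0,0,1,0,0,0],[8.5,0,0,0.7,0,0,0],[8.5,0,0,0.5,0,0,0],[8.5,0,0,0.2,0,0,0],[8.5,0,0,0,0,0,0],[5,0,0,0,0,0,0],[4.5,0,0,0,0,0,0],[3,0,0,0,0,0,0],[3,0,0,0,0,0,0],[3,0,0,0,0,0,0],[3,0,0,0,0,0,0],[3,0,0,0,0,0,0],[3,0,0,0,0,0,0]],
  ],
)

```text
time: 11.45
tool_pos: [0.5123, -0.4119, 0.0129]
tool_rot: [0.001, 0.129, 0.992, -0.001]
contact_force: [0.8, 0.0, 5.5]
gripper_width: 0.471
grasp_force: 61.0
```

```bash
python3 go.py 476.3 94.5 90 75.3; python3 -c "
from h import *;print(state()['contact_force'])"
```

```text
t11.4 pos [ 512.3 -411.9   12.9] yaw 75.2 open 0.471 F 61.0 tilt(tool) [-0.001   0.0016  0.    ] j6 -2.10
  turn z first -0.002, then shift cm [16.32 48.07 -7.78] | shift if before turn [16.42 48.03 -7.78]
[0.820464   0.03764229 5.4726789 ]
```

Call:
jog_arm(
  moves=[
    [[3,0,0,-1,0,0,0],[3,0,0,-2,0,0,0],[3,0,0,-3,0,0,0],[3,0,0,-2,0,0,0],[3,0.5,1.5,0,0,0,0],[3,0.85,2.5,0,0,0,0],[3,1,3,0,0,0,0],[3,1,3,0,0,0,0],[3,1,3,0,0,0,0],[3,1,3,0,0,0,0],[3,1,3,0,0,0,0],[3,1,3,0,0,0,0],[3,1,3,0,0,0,0],[3,1,3,0,0,0,0],[3,1,3,0,0,0,0],[3,1,3,0,0,0,0],[3,1,3,0,0,0,0],[3,1,3,0,0,0,0],[3,1,3,0,0,0,0]],
  ],
)

```text
time: 13.03
tool_pos: [0.4819, 0.0427, 0.0915]
tool_rot: [-0.001, 0.129, 0.992, -0.0]
contact_force: [0.9, -0.1, -0.7]
gripper_width: 0.475
grasp_force: 60.5
```

Call:
jog_arm(
  moves=[
    [[3,0.85,2.5,0,0,0,0],[3,0.7,1.5,0,0,0,0],[3,0.5,1,0,0,0,0],[3,0,0,0,0,0,0],[3,0,0,0,0,0,0],[3,0,0,0,0,0,0]],
  ],
)

```text
time: 13.53
tool_pos: [0.4759, 0.0939, 0.0917]
tool_rot: [-0.0, 0.129, 0.992, -0.0]
contact_force: [0.5, 0.0, -0.0]
gripper_width: 0.469
grasp_force: 60.6
```

```bash
python3 go.py 476.3 94.5 20 75.3; python3 - <<'E'
from h import *
f=grab_frame("wrist");cv2.imwrite("pics/w5.png",f["color"])
E
```

```text
t13.5 pos [475.9  93.9  91.7] yaw 75.1 open 0.469 F 60.6 tilt(tool) [-0.0006 -0.0002 -0.    ] j6 -1.27
  turn z first -0.003, then shift cm [-0.02  0.07  7.17] | shift if before turn [-0.02  0.07  7.17]
```

View pics/w5.png

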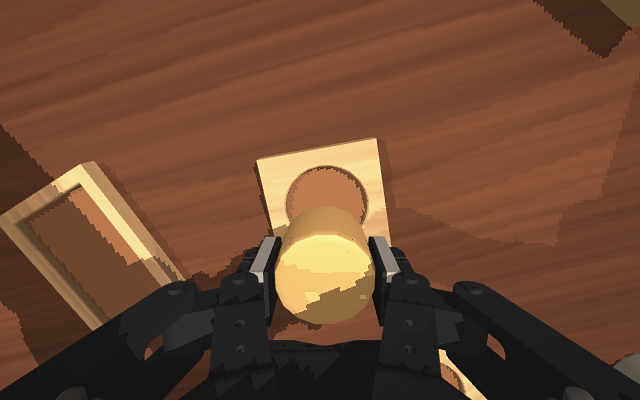

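The small round (325,265) is held over the near side of its recess (327,200), laterally centred. Lowering.

Call:
jog_arm(
  moves=[
    [[3,0,0.05,1,0,0,0],[3,0,0,1.5,0,0,0],[3,0,0,1.5,0,0,0],[3,0,0,1,0,0,0],[3,0,0,0.7,0,0,0],[3,0,0,0.4,0,0,0],[3,0,0,0.3,0,0,0],[3,0,0,0.2,0,0,0],[3,0,0,0.1,0,0,0],[3,0,0,0.1,0,0,0],[3,0,0,0.1,0,0,0],[3,0,0,0,0,0,0]],
  ],
)

```text
time: 14.58
tool_pos: [0.4763, 0.0953, 0.023]
tool_rot: [0.0, 0.129, 0.992, 0.0]
contact_force: [-0.3, 0.3, -1.6]
gripper_width: 0.474
grasp_force: 60.6
```

Call:
jog_arm(
  moves=[
    [[3,0,0,0.1,0,0,0],[3,0,0,0.1,0,0,0],[3,0,0,0.1,0,0,0],[3,0,0,0,0,0,0]],
  ],
)

```text
time: 14.92
tool_pos: [0.4762, 0.0952, 0.0199]
tool_rot: [0.0, 0.129, 0.992, 0.0]
contact_force: [0.1, -0.7, 0.2]
gripper_width: 0.472
grasp_force: 60.7
```

Call:
jog_arm(
  moves=[
    [[3,0,0,0.1,0,0,0],[3,0,0,0,0,0,0],[4.5,0,0,0,0,0,0],[6,0,0,0,0,0,0],[7.5,0,0,0,0,0,0],[8.5,0,0,0,0,0,0],[8.5,0,0,0,0,0,0],[8.5,0,0,-1,0,0,0],[8.5,0,0,-2,0,0,0],[8.5,0,0,-3,0,0,0],[8.5,0,0,-3,0,0,0],[8.5,0,0,0,0,0,0]],
  ],
)

```text
time: 15.92
tool_pos: [0.4806, 0.0955, 0.1165]
tool_rot: [0.006, 0.129, 0.992, 0.001]
contact_force: [0.9, 1.1, 1.0]
gripper_width: 0.998
grasp_force: 0.0
```

```bash
python3 go.py 353 -284 110 75.3;python3 go.py 366 300 110 130.7; python3 - <<'E'
from h import *
f=grab_frame("wrist");cv2.imwrite("pics/w6.png",f["color"])
n="cheese_small_round";H[n]=.047
p=f["R"]@[.476,.095,.047]+f["t"];uv=p[:2]/p[2]*f["fx"]+[f["cx"],f["cy"]];print(uv,*seg(f,n,uv))
E
```

```text
t15.9 pos [480.6  95.5 116.5] yaw 75.2 open 0.998 F 0.0 tilt(tool) [0.0038 0.0119 0.    ] j6 -1.27
  turn z first -0.002, then shift cm [  2.72 -39.95   0.47] | shift if before turn [  2.64 -39.95   0.47]
t15.9 pos [480.6  95.5 116.5] yaw 75.2 open 0.998 F 0.0 tilt(tool) [0.0038 0.0119 0.    ] j6 -1.27
  turn z first -0.969, then shift cm [-4.64 22.98  0.79] | shift if before turn [16.32 16.84  0.52]
[322.89906715 201.46303438] 2927 z0.046 hull [474.6  95. ] rect [474.5  95.1] [39.9 42.6] 75.1
```

View pics/w6.png

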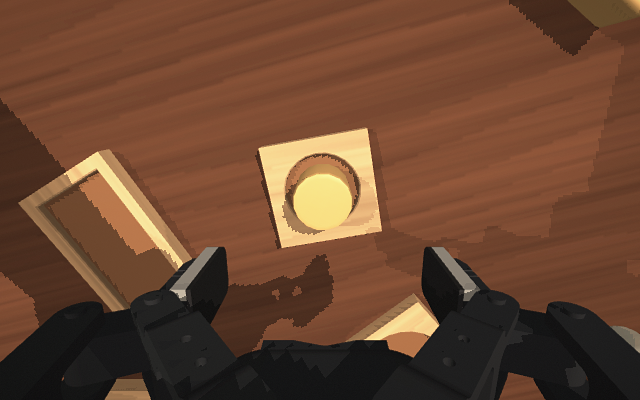

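The small round sits flat in its recess (322,202). Next, the brick.

Call:
jog_arm(
  moves=[
    [[8.5,1,1,0,0,0,0],[8.5,1.8,1.8,0,0,0,0],[8.5,2.2,2.2,0,0,0,0],[8.5,2.3,2.5,0,0,0,0],[8.5,2.5,2.5,0,0,0,0],[8.5,2.3,2.5,0,0,0,0],[8.5,2,2.2,0,0,0,0],[8.5,1.5,1.5,0,0,0,0],[8.5,0.7,0.6,0,0,0,0],[8.5,0,0,0,0,0,-0.12],[8.5,0,0,0,0,0,-0.12],[8.5,0,0,0,0,0,-0.12],[8.5,0,0,0,0,0,-0.12],[8.5,0,0,0,0,0,-0.12],[8.5,0,0,0,0,0,-0.12],[8.5,0,0,0,0,0,-0.12],[8.5,0,0,0,0,0,-0.12],[8.5,0,0,0,0,0,0],[8.5,0,0,0,0,0,0]],
  ],
)

```text
time: 17.55
tool_pos: [0.3614, 0.2987, 0.1083]
tool_rot: [-0.001, -0.342, 0.94, -0.0]
contact_force: [0.5, 0.9, 0.0]
gripper_width: 0.991
grasp_force: 0.0
```

```bash
python3 go.py 366 300 10 130.7; python3 - <<'E'
from h import *
f=grab_frame("wrist");cv2.imwrite("pics/w7.png",f["color"])
n="cheese_brick"
p=f["R"]@[.366,.3,.038]+f["t"];uv=p[:2]/p[2]*f["fx"]+[f["cx"],f["cy"]];print(uv,*seg(f,n,uv))
E
```

```text
t17.6 pos [361.4 298.7 108.3] yaw 130.0 open 0.991 F 0.0 tilt(tool) [-0.0001 -0.0011  0.    ] j6 -1.74
  turn z first -0.013, then shift cm [-0.44 -0.2   9.83] | shift if before turn [-0.44 -0.2   9.83]
[323.22939438 216.01163023] 7990 z0.038 hull [365.6 300. ] rect [365.5 299.9] [91.9 43.1] 40.4
```

View pics/w7.png

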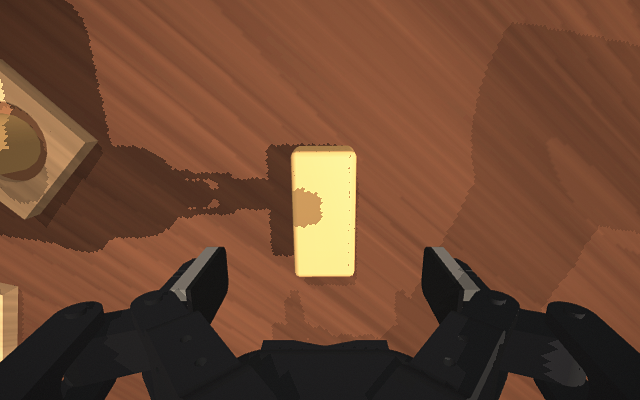

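The brick (323,212) is aligned with the fingers; wrist and top measurements agree.

Call:
jog_arm(
  moves=[
    [[8.5,-0.45,-0.2,0.5,0,0,-0.01],[8.5,0,0,1.5,0,0,0],[8.5,0,0,2,0,0,0],[8.5,0,0,2,0,0,0],[8.5,0,0,1.5,0,0,0],[8.5,0,0,1.1,0,0,0],[8.5,0,0,0.7,0,0,0],[8.5,0,0,0.5,0,0,0],[8.5,0,0,0,0,0,0],[5,0,0,0,0,0,0],[4.6,0,0,0,0,0,0],[3,0,0,0,0,0,0],[3,0,0,0,0,0,0],[3,0,0,0,0,0,0],[3,0,0,0,0,0,0],[3,0,0,0,0,0,0],[3,0,0,0,0,0,0]],
  ],
)

```text
time: 19.02
tool_pos: [0.3672, 0.3013, 0.012]
tool_rot: [0.001, -0.348, 0.937, 0.0]
contact_force: [0.1, 0.6, 6.7]
gripper_width: 0.504
grasp_force: 63.7
```

```bash
python3 go.py 476.2 -81 90 105.2; python3 -c "
from h import *;print(state()['contact_force'])"
```

```text
t19.0 pos [367.2 301.3  12. ] yaw 130.8 open 0.504 F 63.7 tilt(tool) [-0.0004  0.0022  0.    ] j6 -1.75
  turn z first 0.446, then shift cm [ -0.51 -39.75  -7.79] | shift if before turn [ 16.68 -36.08  -7.82]
[0.1370091  0.5576535  6.73029896]
```

Call:
jog_arm(
  moves=[
    [[3,0,0,-1,0,0,0],[3,0,0,-2,0,0,0],[3,0,0,-3,0,0,0],[3,0,0,-2,0,0,0],[3,0.7,-1.5,0,0,0,0],[3,1.15,-2.5,0,0,0,0],[3,1.33,-2.9,0,0,0,0],[3,1.33,-2.9,0,0,0,0],[3,1.33,-2.9,0,0,0,0],[3,1.33,-2.9,0,0,0,0],[3,1.33,-2.9,0,0,0,0],[3,1.33,-2.9,0,0,0,0],[3,1.33,-2.9,0,0,0,0],[3,1.33,-2.9,0,0,0,0],[3,1.33,-2.9,0,0,0,0],[3,1.33,-2.9,0,0,0,0],[3,0.9,-2,0,0,0,0],[3,0.45,-1.1,0,0,0,0],[3,0,0,0,0,0,0]],
  ],
)

```text
time: 20.6
tool_pos: [0.477, -0.0821, 0.0908]
tool_rot: [-0.0, -0.347, 0.938, 0.0]
contact_force: [0.7, 0.3, -1.4]
gripper_width: 0.505
grasp_force: 62.9
```

Call:
jog_arm(
  moves=[
    [[3,0,0,0,0,0,0.075],[3,0,0,0,0,0,0.075],[3,0,0,0,0,0,0.075],[3,0,0,0,0,0,0.075],[3,0,0,0,0,0,0.075],[3,0,0,0,0,0,0.075],[3,0,0,0,0,0,0],[3,0,0,0,0,0,0]],
  ],
)

```text
time: 21.27
tool_pos: [0.4763, -0.0792, 0.0905]
tool_rot: [-0.0, -0.132, 0.991, 0.0]
contact_force: [0.0, -0.1, -2.1]
gripper_width: 0.499
grasp_force: 62.9
```

```bash
python3 go.py 476.2 -81 19 105.2; python3 - <<'E'
from h import *
f=grab_frame("wrist");cv2.imwrite("pics/w8.png",f["color"])
E
```

```text
t21.3 pos [476.3 -79.2  90.5] yaw 105.1 open 0.499 F 62.9 tilt(tool) [ 0.0009 -0.0006 -0.    ] j6 -2.15
  turn z first -0.001, then shift cm [ 0.05 -0.17  7.15] | shift if before turn [ 0.05 -0.17  7.15]
```

View pics/w8.png

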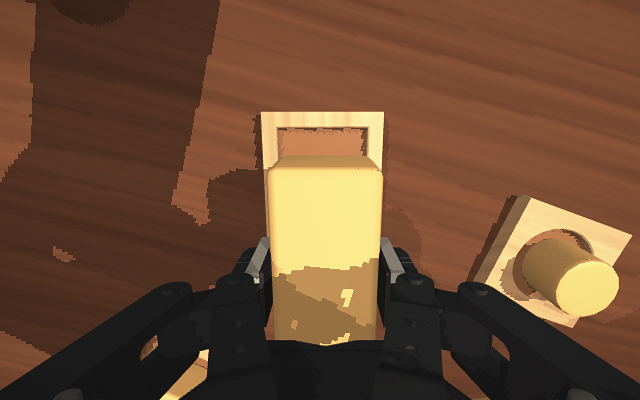

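The brick is aligned with its recess, needing only about 2 mm to the left. Lowering.

Call:
jog_arm(
  moves=[
    [[3,-0.1,-0.15,1,0,0,0],[3,0,0,1.5,0,0,0],[3,0,0,1.5,0,0,0],[3,0,0,1,0,0,0],[3,0,0,0.7,0,0,0],[3,0,0,0.4,0,0,0],[3,0,0,0.3,0,0,0],[3,0,0,0.2,0,0,0],[3,0,0,0.1,0,0,0],[3,0,0,0.1,0,0,0],[3,0,0,0.1,0,0,0],[3,0,0,0.1,0,0,0],[3,0,0,0,0,0,0]],
  ],
)

```text
time: 22.4
tool_pos: [0.4783, -0.0817, 0.0209]
tool_rot: [0.0, -0.13, 0.991, -0.0]
contact_force: [-0.6, 0.2, -2.2]
gripper_width: 0.505
grasp_force: 62.9
```

Call:
jog_arm(
  moves=[
    [[3,0,0,0.1,0,0,0],[3,0,0,0.1,0,0,0],[3,0,0,0,0,0,0]],
  ],
)

```text
time: 22.65
tool_pos: [0.4785, -0.0818, 0.019]
tool_rot: [0.0, -0.13, 0.991, -0.0]
contact_force: [-0.1, -0.4, -0.7]
gripper_width: 0.5
grasp_force: 63.2
```

Call:
jog_arm(
  moves=[
    [[3,0,0,0.1,0,0,0],[3,0,0,0,0,0,0],[4.6,0,0,0,0,0,0],[6,0,0,0,0,0,0],[7.5,0,0,0,0,0,0],[8.5,0,0,0,0,0,0],[8.5,0,0,0,0,0,0],[8.5,0,0,-1,0,0,0],[8.5,0,0,-2,0,0,0],[8.5,0,0,-3,0,0,0],[8.5,0,0,-3,0,0,0],[8.5,0,0,0,0,0,0]],
  ],
)

```text
time: 23.65
tool_pos: [0.4826, -0.083, 0.1154]
tool_rot: [0.006, -0.13, 0.991, -0.003]
contact_force: [1.3, 0.2, 1.6]
gripper_width: 0.994
grasp_force: 0.0
```

```bash
python3 go.py 353 -284 110 105.2; python3 - <<'E'
from h import *
f=grab_frame("wrist");cv2.imwrite("pics/w9.png",f["color"])
n="cheese_brick";H[n]=.045
p=f["R"]@[.478,-.082,.045]+f["t"];uv=p[:2]/p[2]*f["fx"]+[f["cx"],f["cy"]];print(uv,*seg(f,n,uv))
E
```

```text
t23.6 pos [482.6 -83.  115.4] yaw 105.0 open 0.994 F 0.0 tilt(tool) [-0.0068  0.0104  0.    ] j6 -2.15
  turn z first -0.004, then shift cm [ 17.78 -15.99   0.47] | shift if before turn [ 17.71 -16.06   0.47]
[330.07818396 202.245376  ] 8232 z0.045 hull [478.1 -83.1] rect [477.9 -83.2] [91.5 43.1] 15.0
```

View pics/w9.png

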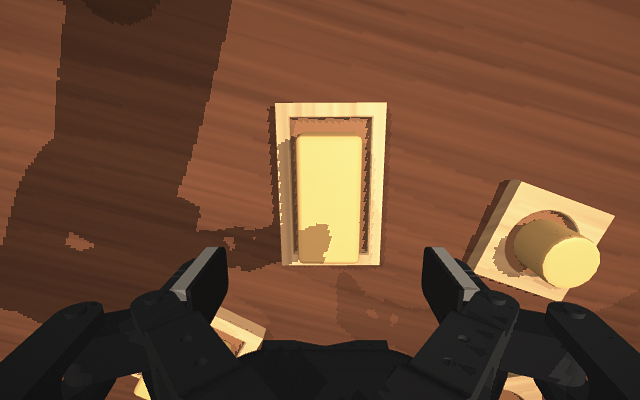

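The brick sits flat in its recess (329,198). Last, the large round.

Call:
jog_arm(
  moves=[
    [[8.5,0,0,0,0,0,0.1],[8.5,0,0,0,0,0,0.1],[8.5,0,0,0,0,0,0.1],[8.5,0,0,0,0,0,0.1],[8.5,0,0,0,0,0,0.1],[8.5,0,0,0,0,0,0]],
  ],
)

```text
time: 24.2
tool_pos: [0.4776, -0.0814, 0.107]
tool_rot: [-0.001, 0.12, 0.993, 0.0]
contact_force: [0.2, -0.9, -0.9]
gripper_width: 0.994
grasp_force: 0.0
```

```bash
python3 go.py 353 -284 110 76.5
```

```text
t24.2 pos [477.6 -81.4 107. ] yaw 76.2 open 0.994 F 0.0 tilt(tool) [ 0.0001 -0.0017  0.    ] j6 -1.65
  turn z first -0.005, then shift cm [  7.38 -22.6   -0.3 ] | shift if before turn [  7.28 -22.64  -0.3 ]
```

Call:
jog_arm(
  moves=[
    [[8.5,0.4,-1.2,0,0,0,0],[8.5,0.8,-2.5,0,0,0,0],[8.5,0.9,-2.8,0,0,0,0],[8.5,0.9,-2.8,0,0,0,0],[8.5,0.9,-2.8,0,0,0,0],[8.5,0.9,-2.8,0,0,0,0],[8.5,0.9,-2.8,0,0,0,0],[8.5,0.8,-2.5,0,0,0,0],[8.5,0.5,-1.6,0,0,0,0],[8.5,0.3,-0.8,0,0,0,0],[8.5,0,0,0,0,0,0],[8.5,0,0,0,0,0,0]],
  ],
)

```text
time: 25.2
tool_pos: [0.3538, -0.2836, 0.1074]
tool_rot: [-0.0, 0.119, 0.993, 0.0]
contact_force: [0.6, -0.9, -0.6]
gripper_width: 0.996
grasp_force: 0.0
```

```bash
python3 go.py 353 -284 10 76.2; python3 - <<'E'
from h import *
f=grab_frame("wrist");cv2.imwrite("pics/w10.png",f["color"])
n="cheese_large_round"
p=f["R"]@[.353,-.284,.038]+f["t"];uv=p[:2]/p[2]*f["fx"]+[f["cx"],f["cy"]];print(uv,*seg(f,n,uv))
E
```

```text
t25.2 pos [ 353.8 -283.6  107.4] yaw 76.3 open 0.996 F 0.0 tilt(tool) [ 0.0009 -0.0005  0.    ] j6 -2.17
  turn z first 0.002, then shift cm [ 0.06 -0.07  9.74] | shift if before turn [ 0.06 -0.07  9.74]
[324.74302552 207.93629118] 6517 z0.038 hull [ 351.5 -285. ] rect [ 351.1 -285. ] [61.7 63.3] 76.4
```

View pics/w10.png

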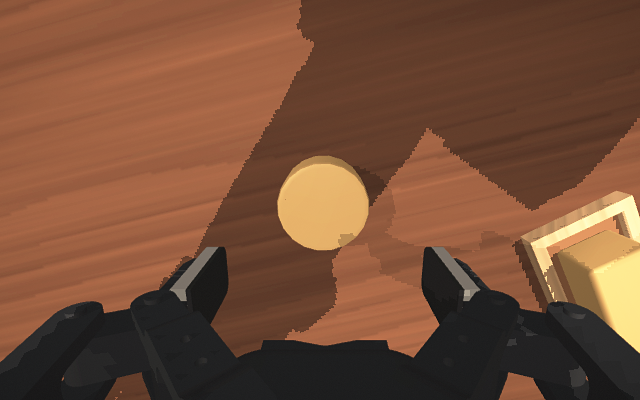

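The large round (323,203) is centred between the fingers.

Call:
jog_arm(
  moves=[
    [[8.5,0.1,-0.12,0.5,0,0,0],[8.5,0,0,1.5,0,0,0],[8.5,0,0,2,0,0,0],[8.5,0,0,2,0,0,0],[8.5,0,0,1.5,0,0,0],[8.5,0,0,1.1,0,0,0],[8.5,0,0,0.7,0,0,0],[8.5,0,0,0.55,0,0,0],[8.5,0,0,0,0,0,0],[6.7,0,0,0,0,0,0],[6,0,0,0,0,0,0],[5,0,0,0,0,0,0],[5,0,0,0,0,0,0],[5,0,0,0,0,0,0],[5,0,0,0,0,0,0],[5,0,0,0,0,0,0],[5,0,0,0,0,0,0]],
  ],
)

```text
time: 26.67
tool_pos: [0.3537, -0.2861, 0.011]
tool_rot: [0.001, 0.119, 0.993, -0.001]
contact_force: [-1.0, 0.3, 6.1]
gripper_width: 0.721
grasp_force: 66.1
```

```bash
python3 go.py 657.3 124.8 90 76.2; python3 -c "
from h import *;print(state()['contact_force'])"
```

```text
t26.7 pos [ 353.7 -286.1   11. ] yaw 76.3 open 0.721 F 66.1 tilt(tool) [-0.0017  0.0028 -0.    ] j6 -2.18
  turn z first 0.002, then shift cm [-19.7   47.13  -7.93] | shift if before turn [-19.8   47.1   -7.93]
[-0.99412303  0.33916667  6.08654088]
```

Call:
jog_arm(
  moves=[
    [[5,0,0,-1,0,0,0],[5,0,0,-2,0,0,0],[5,0,0,-3,0,0,0],[5,0,0,-3,0,0,0],[5,-0.6,1.4,0,0,0,0],[5,-1,2.4,0,0,0,0],[5,-1.2,2.8,0,0,0,0],[5,-1.2,2.8,0,0,0,0],[5,-1.2,2.8,0,0,0,0],[5,-1.2,2.8,0,0,0,0],[5,-1.2,2.8,0,0,0,0],[5,-1.2,2.8,0,0,0,0],[5,-1.2,2.8,0,0,0,0],[5,-1.2,2.8,0,0,0,0],[5,-1.2,2.8,0,0,0,0],[5,-1.2,2.8,0,0,0,0],[5,-1.2,2.8,0,0,0,0],[5,-1.2,2.8,0,0,0,0],[5,-1.2,2.8,0,0,0,0],[5,-1.1,2.8,0,0,0,0]],
  ],
)

```text
time: 28.33
tool_pos: [0.6323, 0.0909, 0.0991]
tool_rot: [-0.001, 0.119, 0.993, -0.0]
contact_force: [0.5, 0.4, -1.2]
gripper_width: 0.726
grasp_force: 65.9
```

Call:
jog_arm(
  moves=[
    [[5,-0.9,2.3,0,0,0,0],[5,-0.6,1.3,0,0,0,0],[5,0,0.5,0,0,0,0],[5,0,0,0,0,0,0],[5,0,0,0,0,0,0]],
  ],
)

```text
time: 28.75
tool_pos: [0.6555, 0.1254, 0.0989]
tool_rot: [-0.001, 0.119, 0.993, -0.0]
contact_force: [-0.4, -0.1, -0.8]
gripper_width: 0.727
grasp_force: 65.9
```

```bash
python3 go.py 657.3 124.8 18 76.2; python3 - <<'E'
from h import *
f=grab_frame("wrist");cv2.imwrite("pics/w11.png",f["color"])
E
```

```text
t28.8 pos [655.5 125.4  98.9] yaw 76.3 open 0.727 F 65.9 tilt(tool) [-0.0009 -0.0013  0.    ] j6 -1.25
  turn z first 0.002, then shift cm [-0.2  -0.01  8.09] | shift if before turn [-0.2  -0.01  8.09]
```

View pics/w11.png

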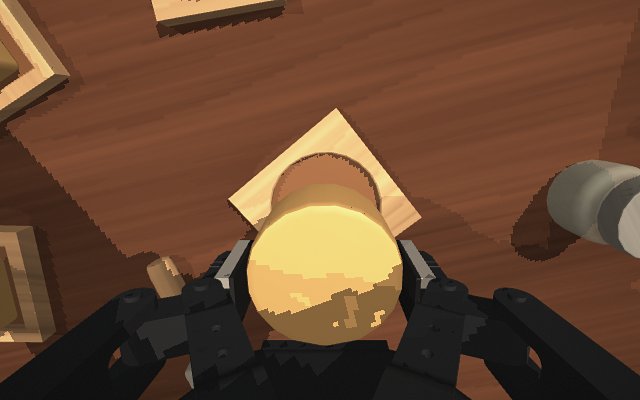

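The drum (325,265) is centred on its recess (327,200); the brush handle (165,275) is well clear and low. Lowering.

Call:
jog_arm(
  moves=[
    [[5,-0.15,0,1,0,0,0],[5,0,0,1.5,0,0,0],[5,0,0,2,0,0,0],[5,0,0,1.3,0,0,0],[5,0,0,0.8,0,0,0],[5,0,0,0.5,0,0,0],[5,0,0,0.3,0,0,0],[5,0,0,0.2,0,0,0],[5,0,0,0.1,0,0,0],[5,0,0,0.1,0,0,0],[5,0,0,0.1,0,0,0],[5,0,0,0,0,0,0]],
  ],
)

```text
time: 29.8
tool_pos: [0.6581, 0.1256, 0.0208]
tool_rot: [0.0, 0.119, 0.993, 0.0]
contact_force: [-0.5, -0.8, -1.9]
gripper_width: 0.724
grasp_force: 65.9
```

Call:
jog_arm(
  moves=[
    [[5,0,0,0.1,0,0,0],[5,0,0,0.1,0,0,0],[5,0,0,0.05,0,0,0],[5,0,0,0,0,0,0]],
  ],
)

```text
time: 30.13
tool_pos: [0.6579, 0.1256, 0.0181]
tool_rot: [0.0, 0.119, 0.993, -0.0]
contact_force: [-0.4, -1.0, 0.1]
gripper_width: 0.726
grasp_force: 66.0
```

Call:
jog_arm(
  moves=[
    [[5,0,0,0.1,0,0,0],[5,0,0,0,0,0,0],[6.5,0,0,0,0,0,0],[7.5,0,0,0,0,0,0],[8.5,0,0,0,0,0,0],[8.5,0,0,0,0,0,0],[8.5,0,0,0,0,0,0],[8.5,0,0,-1,0,0,0],[8.5,0,0,-2,0,0,0],[8.5,0,0,-3,0,0,0],[8.5,0,0,-3,0,0,0],[8.5,0,0,-3,0,0,0],[8.5,0,0,-3,0,0,0],[8.5,0,0,0,0,0,0],[8.5,0,0,0,0,0,0]],
  ],
)

```text
time: 31.38
tool_pos: [0.6598, 0.1257, 0.1712]
tool_rot: [0.003, 0.119, 0.993, 0.001]
contact_force: [-0.2, -0.9, -0.4]
gripper_width: 0.993
grasp_force: 0.0
```

```bash
python3 - <<'E'
from h import *
f=grab_frame("wrist")
n="cheese_large_round";H[n]=.045
p=f["R"]@[.658,.1255,.045]+f["t"];uv=p[:2]/p[2]*f["fx"]+[f["cx"],f["cy"]];print(uv,*seg(f,n,uv))
g=grab_frame("scene")["color"][100:330,100:540]
cv2.imwrite("pics/end.png",np.hstack([cv2.resize(f["color"],(400,250)),cv2.resize(g,(400,250))]))
E
```

```text
[324.34215747 186.18501191] 4292 z0.045 hull [656.6 125.3] rect [656.5 125.2] [61.8 63. ] 76.3
```

View pics/end.png

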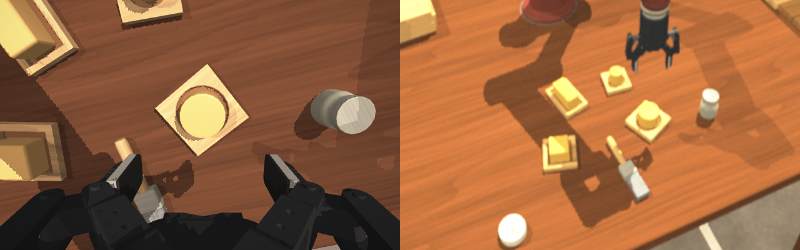

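All four cheeses lie in their trays: the large round is centred at (201,116) with its top at 45 mm, and the jar and brush have not moved.

```bash
python3 -c "
from plant import *
print(job_done())"
```

```text
the job is handed in; nothing more can be done
None
```

All four cheeses are lying flat in their matching trays, set down gently and released, with the salt jar and brush untouched; I handed the job in at about 31.5 s.

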